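# Lock the row's end stop with a thumbscrew

## Task

The sliding end block that keeps the row on this sink shelf from spreading has been left too far back. Push it along its track towards the row until the hole in its bar lines up with the holes in the steel bracket, and thread the thumbscrew that is parked in the wooden pot stand down through bracket, bar and bracket until its collar sits fully home on the bracket; let go of it. Leave the canister, mug, egg cup and scoop where they are.

Things in the scene. Friction and masses are not known exactly. Their poses are not given: they have to be found in the camera images.
- bracket_hole (a point): Centre of the mouth of the fixed steel bracket's vertical hole, on the bracket's top face, 45 mm above the shelf. The hole, 11.2 mm wide, goes through the bracket's upper plate (36 x 36 mm, 29 to 45 mm above the shelf) and, on the same axis, its lower plate (8 to 18 mm). x axis: along the bar towards the end block and the row; z up. An upright wall joins the plates on the +y side.
- track: Low steel track under bar and block, fixed to the shelf with the bracket; origin on the shelf, straight below the bracket's hole; x along the bar towards the row. The flat aluminium bar, 30 mm wide, 8 mm thick, top 27 mm above the shelf, runs from the block through the bracket's gap and 55 mm beyond its own 12 mm through hole. Guides and track are no higher than the bar's top.
- block_mid (a point): Centre of the dark wooden end block, 90 x 90 x 56 mm, 4 to 60 mm above the shelf; x along the track towards the row. Clamped to the bar; both slide along x only, about 2.5 N of friction, and stay put. They start 40 to 75 mm short and can go 30 mm past. Bar hole to block centre: 183 to 207 mm, differs each time, not measured; it shows beside the bracket, away from the block, until pushed.
- screw_mid (a point): Near the middle of the steel thumbscrew, 72 mm long, 70 g, on its axis at the collar's underside. Below: smooth round shank, 10 mm wide, 38 long, last 3 mm tapering to 5 mm. Above: collar 20 mm wide, 5 high, then a flat tab 29 high, 24 wide along x, 9 thick along y. z points tip to tab. Starts upright in the pot stand's middle hole, collar on its top. It can stand loose in the bracket's upper hole, on the bar.
- potstand: Wooden pot stand, square, 110 x 110 mm, 44 mm high, its middle hole 11.5 mm, 0.6 kg, loose; origin at the centre of its underside.
- canister: Bystander: stainless steel sugar canister with a hinged lid and black knob, 100 mm in diameter, 131 mm high; origin at the centre of its underside. In the row beyond the end block.
- mug: Bystander: white ceramic mug, 80 mm in diameter, 92 mm high, in the row; origin at the centre of its underside.
- eggcup: Bystander: glass egg cup, 50 mm in diameter, 64 mm high, on the shelf beside the track; origin at the centre of its underside.
- scoop: Bystander: green plastic scoop, 70 x 50 x 30 mm with a 90 mm handle along -x, lying on the shelf; origin under the centre of its bowl.

How it is judged (in metres and radians):
At the end, for the whole second after the job is handed in: The thumbscrew stands upright (within 7 degrees) in the bracket's hole (axis within 4 mm), its collar within 3.5 mm of the bracket's top, so that its shank passes through upper plate, bar and lower plate; it is released and at rest (z of screw_mid in the frame of bracket_hole between -0.004 and 0.0035 m and horizontal distance between screw_mid and bracket_hole below 0.004 m and angle between screw_mid's own z axis and vertical below 0.12 rad and linear speed of screw below 0.02 m/s); the robot touches nothing.
It fails at once if the canister is disturbed (moved more than 20 mm) (distance of canister from where it was at the start of the episode above 0.02 m).
It fails at once if the mug is disturbed (moved more than 20 mm) (distance of mug from where it was at the start of the episode above 0.02 m).
It fails at once if the eggcup is disturbed (moved more than 20 mm) (distance of eggcup from where it was at the start of the episode above 0.02 m).
It fails at once if the scoop is disturbed (moved more than 20 mm) (distance of scoop from where it was at the start of the episode above 0.02 m).
It also fails if it takes over 58 s, if anything falls off the work surface, if the arm or the gripper's body presses on something with over 40 N, if the wrist force passes 120 N, or if a joint passes its speed limit or range.

## Robot

A 6-joint arm with a two-finger parallel gripper is mounted at the origin on the work surface. World frame = base frame: x ahead of the robot, y to its left, z up, the work surface at z = 0. Lengths are in m, angles in degrees, forces in N, time in s.
With the tool pointing down it reaches from about 0.35 to 0.975 m from the base axis. Payload 17.4 kg.
Tool frame: the origin (TCP) lies midway between the tips of the shut fingers; the grasp point (between the pads) lies 19 mm behind it (r.grasp_offset is the distance from the TCP to the grasp point, in m); z points along the fingers, y is the line along which they close (so a half turn about z gives the same grasp; the last joint's range is limited). The gripper opens to 85 mm and grips with 20 to 120 N. Pads are 22 mm wide; open, the fingers measure 114 mm over their backs; the gripper's body (76 mm by 85 mm) begins 54 mm behind the grasp point. The pads swing forward as they close: fully open they stand 13 mm farther back than shut.
Start: joints at [-78.255, 6.646, 82.598, -0, 90.757, -2.166], TCP at [0.162, -0.655, 0.196] pointing down, gripper open.
Joint ranges: [-162.19, 162.19], [-47.58, 125.68], [4.15, 143.07], [-65.23, 245.23], [0.69, 171.88], [-170.13, 170.13]. Speed limits (degrees/s): [108.29, 108.29, 127.2, 180, 180, 180].

## Interface

Orientations are given as [roll, pitch, yaw] about the fixed x, y, z axes, in that order (R = Rz(yaw) Ry(pitch) Rx(roll)).
In Python, from workcell import r gives the robot as it stands.
- The arm moves only by the tool step_arm, never from a script. Its argument "plan" is a list of rows, each a list of 3 entries, a list of its own where there are three numbers: the turn, a rotation vector about the tool's x, y, z in degrees, then the shift along the tool's x, y, z in mm, then the finger opening in mm, from 0 to 85.4. A call has 1 to 10 rows; each row shifts and turns the commanded pose from where the row before left it, along the tool's axes as they then stand; what a row does not reach is not made up. A row lasts 1/12 s, in which the tool goes at most 41.7 mm and 7.16 degrees, less where a joint would pass 70% of its speed; a pose out of reach is approached as far as the arm can. A call with a gripper value outside its range is refused whole. The fingers move at their own pace and stop on an object; "newtons" is the grip in N (left out, the last holds). Time passes only in rows, so rows that do not move let the fingers close. It gives the time, the measured TCP pose, the force, the opening and the grip force at its end, in the units of the state.
- r.get_state(): the state, without advancing time (a new reading comes with each control period).
- r.camera(name): name is "scene" or "top"; returns a dict with "color" (420x560x3 uint8, blue, green, red), "fov_y" (degrees; the focal length in pixels is half the picture's height over the tangent of half this angle, whatever the lens; pixels are square), "cx", "cy" (the principal point, pixels), "distortion" ([k1, k2, p1, p2, k3] as OpenCV has them; the pictures are not rectified), "rvec" (rotation vector, rad) and "tvec" (3), from world to camera coordinates, as OpenCV has them. Camera axes: x right, y down, z forward; pixel columns grow to the right and rows downward; lengths in m; the calibration is good to about 2 mm. A picture is of the moment at which its call begins. There is no depth.
- r.hand_in(): hands the job in; it is judged then, once.
The state is a dict: "time": time; "qpos": joint angles; "qvel": joint speeds; "effort": joint torques, N m; "tool_pos": TCP position; "eef_rot": TCP orientation; "contact_force": force on the tool from outside, world axes, zero at the start; "torque": the same for the moment, N m; "width": finger opening in m; "grip_force": force on a finger pad.
Only numpy, scipy, OpenCV 4.12 (cv2) and the standard library are available. Lean on these libraries where they do the work, as an engineer would, in place of code of your own. Each camera call takes 0.05 s, during which the arm holds its last target. There are 200 camera calls.

## Working session

There is one attempt and no reset: what is moved stays moved. The work goes in short steps, Python scripts to look and compute and a tool call to move; the robot and the scene stay as the last step left them, time stands still between calls to the robot, and variables do not carry over. Pictures are saved under pics/ and viewed, at most 10 in all, crops included, and the job is handed in when it is done.

Besides the shell and the picture viewer there is one more tool, called after "Emit:" in YAML: its name, and indented under it one key for each argument. step_arm: Moves the arm, as the interface text tells. Its arguments: {"type":"object","properties":{"plan":{"type":"array"},"newtons":{"type":"number"}},"required":["plan"]}

```bash
mkdir -p pics; ls; cat > h.py <<'E'
import numpy as np, cv2
from workcell import r
def cam(n):
    c=r.camera(n); im=c["color"]; h=im.shape[0]; f=h/2/np.tan(np.radians(c["fov_y"])/2)
    K=np.array([[f,0,c["cx"]],[0,f,c["cy"]],[0,0,1.]]); R=cv2.Rodrigues(np.array(c["rvec"],float))[0]
    return dict(im=im,K=K,D=np.array(c["distortion"],float),R=R,t=np.array(c["tvec"],float),rv=np.array(c["rvec"],float))
def ray(c,px,z):
    p=cv2.undistortPoints(np.array(px,float).reshape(-1,1,2),c["K"],c["D"])[:,0]
    d=np.c_[p,np.ones(len(p))]@c["R"]; o=-c["R"].T@c["t"]
    return o+d*((z-o[2])/d[:,2])[:,None]
def proj(c,P):
    return cv2.projectPoints(np.array(P,float).reshape(-1,1,3),c["rv"],c["t"],c["K"],c["D"])[0][:,0]
E
python3 - <<'E'
from h import *
print(r.get_state())
for n in("scene","top"):
    c=cam(n); cv2.imwrite(f"pics/{n}0.png",cv2.resize(c["im"],(800,600),interpolation=cv2.INTER_CUBIC)); print(n,-c["R"].T@c["t"],c["K"][0,0])
E
```

```text
pics
{'time': 0.0, 'qpos': array([-7.82529986e+01,  6.67482061e+00,  8.26357380e+01, -5.46661093e-04,
        9.07564465e+01, -2.16560611e+00]), 'qvel': array([ 0.03568766, -0.05561192,  0.0148322 ,  0.00874438,  0.00908009,
        0.08153796]), 'effort': array([-6.40083163e-04, -7.32001948e+01, -6.32491350e+01, -3.26127110e-05,
        6.38946847e-03, -4.25116036e-05]), 'tool_pos': array([ 0.16224133, -0.65497392,  0.19495409]), 'eef_rot': array([-1.79933022e+02, -1.98575699e-03,  1.39125994e+01]), 'contact_force': array([-0.06082645, -0.42254529, -0.44366478]), 'torque': array([ 0.00369594, -0.0172333 ,  0.00676111]), 'grip_force': 0.0, 'width': 0.08531343813551041}
scene [1.13350197 0.02741185 0.89609469] 420.48374557359006
top [ 0.40130147 -0.00159799  1.31427051] 541.8147078896617
```

View pics/scene0.png

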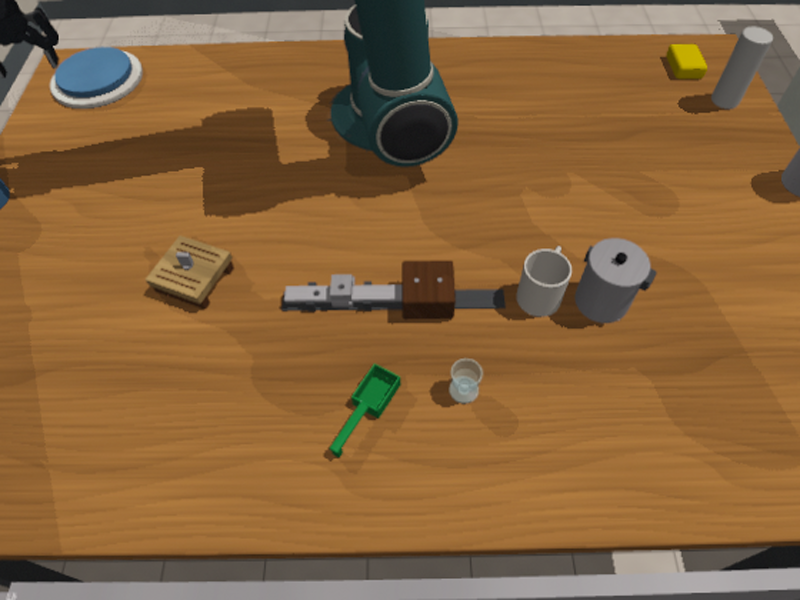

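View pics/top0.png

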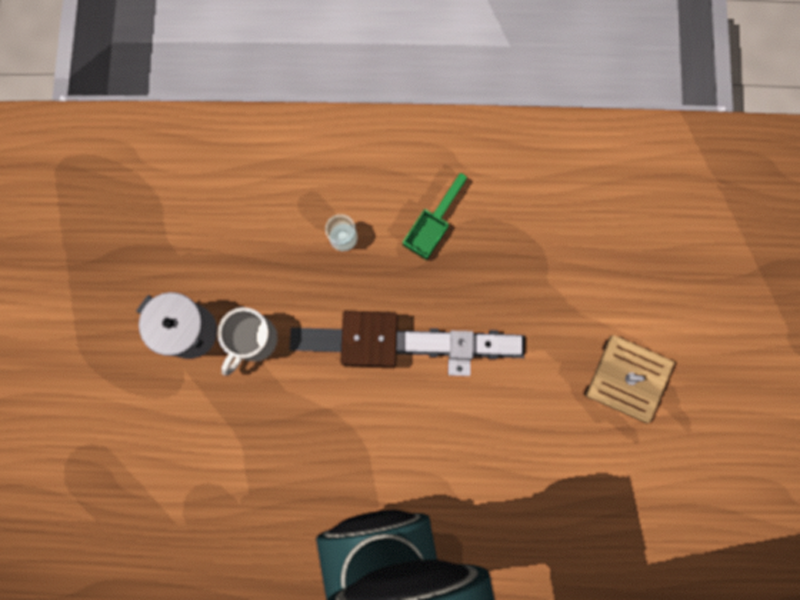

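The top view shows, in 800x600 pixels, the block at (370,338), the bracket hole at (460,342), the bar hole at (488,344) and the pot stand with screw at about (633,378). The row lies towards image left, which is world +y. Next I'll zoom in for precise values.

```bash
python3 - <<'E'
from h import *
t=cam("top"); s=cam("scene")
k=dict(interpolation=cv2.INTER_CUBIC)
a=cv2.resize(t["im"][215:275,230:375],(800,331),**k); 
b=cv2.resize(t["im"][230:300,400:480],(400,350)); 
b=cv2.resize(t["im"][232:298,405:480],(300,264),**k); c2=cv2.resize(s["im"][160:226,95:170],(300,264),**k)
c3=cv2.resize(s["im"][180:230,190:240],(200,200),**k); 
m=np.zeros((600,800,3),np.uint8); m[:331]=a; m[334:598,:300]=b; m[334:598,300:600]=c2; m[334:534,600:]=c3
cv2.imwrite("pics/m.png",m)
hsv=cv2.cvtColor(t["im"],cv2.COLOR_BGR2HSV)
# bar & bracket: bright, low saturation
g=cv2.inRange(hsv,(0,0,110),(180,60,255)); g[:215]=0;g[275:]=0;g[:,:270]=0;g[:,380:]=0
n,l,st,ce=cv2.connectedComponentsWithStats(g); print([(st[i].tolist(),ce[i].round(1).tolist()) for i in range(1,n) if st[i][4]>15])
gr=cv2.cvtColor(t["im"],cv2.COLOR_BGR2GRAY)
for nm,(x,y) in dict(bh=(460*.7,342*.7),barh=(488*.7,344*.7)).items():
    x,y=int(x),int(y); w=gr[y-6:y+7,x-6:x+7]; print(nm,x-6,y-6); print(w)
E
```

```text
[([283, 232, 83, 31, 1410], [323.3, 242.2])]
bh 316 233
[[181 187 189 189 186 185 183 181 181 185 181 180 182]
 [183 187 191 190 188 187 184 184 185 185 185 185 186]
 [183 187 189 190 187 186 180 179 181 185 186 183 186]
 [181 185 190 191 183 172 162 164 174 182 183 185 187]
 [178 187 191 189 175 149 129 132 153 174 183 185 187]
 [177 184 192 185 163 129 105 113 140 165 179 184 186]
 [179 186 192 181 154 121 104 123 158 170 176 184 186]
 [181 187 190 185 162 126 110 137 173 180 182 184 187]
 [178 187 191 190 173 149 131 148 177 185 184 184 187]
 [183 188 190 189 186 173 161 163 178 185 185 186 186]
 [181 186 190 190 187 183 181 179 181 183 185 184 186]
 [182 188 190 191 189 184 184 182 183 184 186 187 188]
 [183 188 191 190 189 188 184 184 185 184 187 186 187]]
barh 335 234
[[159 159 157 158 163 166 164 157 158 161 154 141 133]
 [206 208 206 204 207 209 207 207 210 212 204 193 189]
 [219 219 217 219 220 221 218 217 220 222 221 216 215]
 [220 220 217 217 213 208 200 202 213 222 220 219 220]
 [220 219 217 214 199 170 153 162 192 214 219 220 220]
 [221 218 219 206 166 110  80  98 153 202 216 221 220]
 [221 219 217 201 142  65  30  52 121 190 214 219 219]
 [221 220 219 203 146  74  34  52 122 188 213 220 220]
 [220 221 218 212 179 126  91  99 152 199 216 219 219]
 [220 220 218 216 207 182 162 165 192 214 219 220 218]
 [222 221 220 221 220 213 209 208 217 221 220 219 220]
 [215 216 216 216 219 219 216 215 219 222 220 219 218]
 [183 185 187 191 192 193 191 192 196 202 203 203 202]]
```

View pics/m.png

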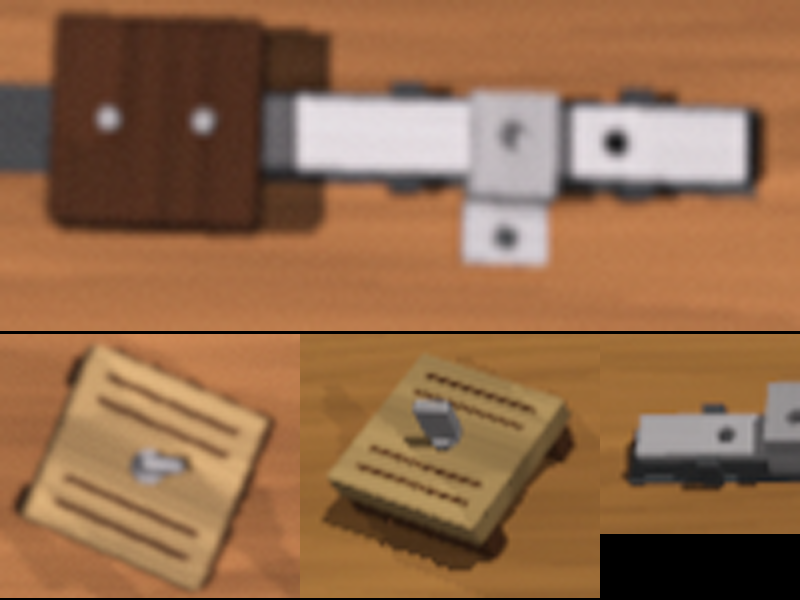

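Crop of the top view: bracket hole at (514,134), plate x 470 to 560, bar hole at (615,143), block from (53,14) to (263,230). The screw's tab is long along image x and slightly tilted. Next I compute world positions.

```bash
cat > m.py <<'E'
from h import *
def dark(c,x,y,w=5):
    g=cv2.cvtColor(c["im"],cv2.COLOR_BGR2GRAY).astype(float); x,y=int(round(x)),int(round(y))
    p=g[y-w:y+w+1,x-w:x+w+1]; d=np.clip(np.median(p)-8-p,0,None); yy,xx=np.mgrid[y-w:y+w+1,x-w:x+w+1]
    return np.array([(d*xx).sum(),(d*yy).sum()])/d.sum()
E
python3 - <<'E'
from m import *
np.set_printoptions(precision=4,suppress=True)
t=cam("top"); s=cam("scene")
def mean(c,px,z,n): 
    p=ray(c,px,z)[0]; print(n,np.round(px,1),p); return p
mean(t,dark(t,322,239),.045,"bh top"); mean(s,dark(s,341*.7,286*.7,4),.045,"bh scene")
mean(t,dark(t,341,240),.027,"barh top"); mean(s,dark(s,316*.7,293*.7,4),.027,"barh scene")
k=145/800; bl=np.array([[55,14],[262,16],[260,232],[50,226]])*k+[230,215]
P=ray(t,bl,.06); print("block",P,P.mean(0))
# bar ends for direction (top view crop): bar mid-left and mid-right at z=.027
bar=np.array([[297,132],[747,148]])*k+[230,215]; B=ray(t,bar,.027); print("bar",B,np.degrees(np.arctan2(*(B[0]-B[1])[[1,0]])))
# pot stand
for n,c,roi in(("top",t,(400,225,90,80)),("scene",s,(95,158,80,70))):
    hsv=cv2.cvtColor(c["im"],cv2.COLOR_BGR2HSV); x,y,w,h=roi; H=hsv[y:y+h,x:x+w]
    print(n,"stand px",H[30,25],H[40,50],"table",H[2,2])
    g=cv2.inRange(H,(0,0,90),(180,45,255)); q=cv2.findNonZero(g)
    if q is not None:
        rr=cv2.minAreaRect(q); print(len(q),rr, ray(c,[rr[0][0]+x,rr[0][1]+y],.064))
pt=np.array([[97,347],[271,420],[203,590],[28,510]])-[0,334]; pt=pt/4+[405,232]
P=ray(t,pt,.044); print("stand top",P.mean(0),[np.degrees(np.arctan2(*(P[(i+1)%4]-P[i])[[1,0]])) for i in range(4)],np.linalg.norm(np.diff(P,axis=0),axis=1))
ps=np.array([[426,355],[568,405],[478,530],[330,480]])-[300,334]; ps=ps/4+[95,160]
P=ray(s,ps,.044); print("stand scene",P.mean(0),np.linalg.norm(np.diff(P,axis=0),axis=1))
# tab top edge: scene crop (415,402)-(445,402)?; top crop tab ends
tt=(np.array([[157,455],[187,464]])-[0,334])/4+[405,232]; T=ray(t,tt,.078); print("tabtop(top)",T,np.degrees(np.arctan2(*(T[1]-T[0])[[1,0]])))
ts=(np.array([[416,401],[446,404]])-[300,334])/4+[95,160]; T=ray(s,ts,.078); print("tabtop(scene)",T,T.mean(0),np.degrees(np.arctan2(*(T[1]-T[0])[[1,0]])))
k=dict(interpolation=cv2.INTER_CUBIC)
m=np.hstack([cv2.resize(t["im"][250:280,425:465],(400,300),**k),cv2.resize(s["im"][168:198,110:150],(400,300),**k)])
cv2.imwrite("pics/tab.png",m)
E
```

```text
bh top [322.2 238.8] [ 0.5255 -0.0842  0.045 ]
bh scene [238.5 200.3] [ 0.5234 -0.0828  0.045 ]
barh top [341.2 240.4] [ 0.5246 -0.1307  0.027 ]
barh scene [221.1 205.1] [ 0.5245 -0.1285  0.027 ]
block [[0.5696 0.1096 0.06  ]
 [0.5707 0.0218 0.06  ]
 [0.4793 0.0204 0.06  ]
 [0.4796 0.1087 0.06  ]] [0.5248 0.0651 0.06  ]
bar [[ 0.5249  0.006   0.027 ]
 [ 0.5224 -0.1884  0.027 ]] 89.2626333495813
top stand px [ 16 118 169] [  6  30 137] table [ 12 150 170]
68 ((44.0, 39.5), (7.0, 12.0), 90.0) [[ 0.4704 -0.3652  0.064 ]]
scene stand px [ 19 122 178] [ 19 128 136] table [ 16 166 161]
50 ((34.6462287902832, 23.36320686340332), (13.112358093261719, 8.353057861328125), 60.945396423339844) [[ 0.471  -0.3595  0.064 ]]
stand top [ 0.4701 -0.3675  0.044 ] [np.float64(-111.71251418139909), np.float64(157.3050531502063), np.float64(66.55503401326601), np.float64(-23.22209397411492)] [0.1107 0.1085 0.1117]
stand scene [ 0.4727 -0.3577  0.044 ] [0.1117 0.1062 0.1099]
tabtop(top) [[ 0.4748 -0.3618  0.078 ]
 [ 0.47   -0.379   0.078 ]] -105.53048516001707
tabtop(scene) [[ 0.467  -0.3702  0.078 ]
 [ 0.47   -0.3506  0.078 ]] [ 0.4685 -0.3604  0.078 ] 81.3807872704921
```

View pics/tab.png

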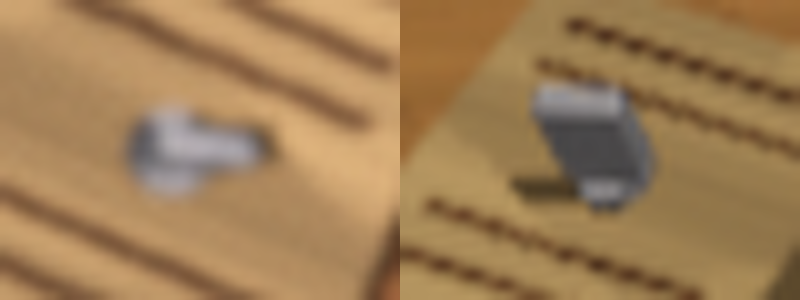

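The tab's top face is centred at (213,147) in the top crop (collar (170,155)) and (583,100) in the scene crop. It runs mostly along world y. Next I triangulate it.

```bash
python3 - <<'E'
from m import *
np.set_printoptions(precision=4,suppress=True)
t=cam("top"); s=cam("scene")
T=lambda p:(np.array(p,float)+.5)/10-.5+[425,250]
S=lambda p:(np.array(p,float)-[400,0]+.5)/10-.5+[110,168]
print("tab",ray(t,T([213,147]),.078),ray(s,S([583,100]),.078),"collar",ray(t,T([170,154]),.0485))
for f,c,a,b in((T,t,(170,142),(258,150)),(S,s,(538,112),(630,113)),(S,s,(542,86),(622,90))):
    p=ray(c,f([a,b]),.078); d=p[1]-p[0]; print(np.degrees(np.arctan2(d[1],d[0])),np.linalg.norm(d))
st=(np.array([[97,13],[271,86],[203,256],[28,176]])+.5)/4-.5+[405,232]
print("stand",ray(t,st,.044).mean(0))
ss=(np.array([[126,21],[268,71],[178,196],[30,146]])+.5)/4-.5+[95,160]
print("stand sc",ray(s,ss,.044).mean(0))
k=145/800; bl=(np.array([[55,14],[262,16],[260,232],[50,226]])+.5)*k-.5+[230,215]
print("block",ray(t,bl,.06).mean(0)); pl=(np.array([[470,92],[560,94],[557,200],[466,198]])+.5)*k-.5+[230,215]
print("plate",ray(t,pl,.045), ray(t,pl,.045).mean(0))
print(r.get_state()["tool_pos"])
E
```

```text
tab [[ 0.4703 -0.3654  0.078 ]] [[ 0.4699 -0.3599  0.078 ]] collar [[ 0.4701 -0.3639  0.0485]]
-93.997869184995 0.02029714374334965
87.57642450752718 0.023490987540040684
84.78941834119725 0.0207753768581388
stand [ 0.4709 -0.3666  0.044 ]
stand sc [ 0.4714 -0.3589  0.044 ]
block [0.5257 0.0661 0.06  ]
plate [[ 0.543  -0.0665  0.045 ]
 [ 0.543  -0.1049  0.045 ]
 [ 0.4977 -0.1042  0.045 ]
 [ 0.4976 -0.0655  0.045 ]] [ 0.5203 -0.0853  0.045 ]
[ 0.1623 -0.6552  0.1956]
```

Emit:
step_arm:
  plan:
    - [[0,0,-7],[0,0,0],0]
    - [[0,0,-7],[0,0,0],0]
    - [[0,0,-7],[0,0,0],0]
    - [[0,0,-7],[0,0,0],0]
    - [[0,0,-7],[0,0,0],0]
    - [[0,0,-7],[0,0,0],0]
    - [[0,0,-7],[0,0,0],0]
    - [[0,0,-7],[0,0,0],0]
    - [[0,0,-7],[0,0,0],0]
    - [[0,0,-7],[0,0,0],0]
  newtons: 40

```text
time: 1.23
tool_pos: [0.1623, -0.6552, 0.1957]
eef_rot: [-180.0, -0.0, 84.3]
contact_force: [0.6, -0.5, -0.2]
width: -0.0002
grip_force: 0.0
```

Emit:
step_arm:
  plan:
    - [[0,0,-2.5],[0,0,0],0]
    - [[0,0,0],[36,18,0],0]
    - [[0,0,0],[36,18,0],0]
    - [[0,0,0],[36,18,0],0]
    - [[0,0,0],[36,18,0],0]
    - [[0,0,0],[36,18,0],0]
    - [[0,0,0],[36,18,0],0]
    - [[0,0,0],[36,18,0],0]
    - [[0,0,0],[36,18,0],0]
    - [[0,0,0],[36,18,0],0]

```text
time: 2.07
tool_pos: [0.3447, -0.3402, 0.1959]
eef_rot: [180.0, 0.0, 86.4]
contact_force: [0.5, -1.5, 0.4]
width: -0.0003
grip_force: 0.0
```

Emit:
step_arm:
  plan:
    - [[0,0,0],[36,18,0],0]
    - [[0,0,0],[36,18,0],0]
    - [[0,0,0],[36,18,0],0]
    - [[0,0,0],[36,18,0],0]
    - [[0,0,0],[36,18,0],0]
    - [[0,0,0],[36,18,0],0]
    - [[0,0,0],[36,18,0],0]
    - [[0,0,0],[36,18,0],0]
    - [[0,0,0],[0,0,0],0]
    - [[0,0,0],[0,0,0],0]

```text
time: 2.9
tool_pos: [0.5065, -0.0619, 0.1955]
eef_rot: [-180.0, -0.0, 86.6]
contact_force: [0.3, -0.9, 0.4]
width: -0.0
grip_force: 0.0
```

Emit:
step_arm:
  plan:
    - [[0,0,0],[20,8,0],0]
    - [[0,0,0],[21,8,0],0]
    - [[0,0,0],[0,0,30],0]
    - [[0,0,0],[0,0,35],0]
    - [[0,0,0],[0,0,35],0]
    - [[0,0,0],[0,0,25],0]
    - [[0,0,0],[0,0,20],0]
    - [[0,0,0],[0,0,11],0]
    - [[0,0,0],[0,0,0],0]

```text
time: 3.65
tool_pos: [0.5232, -0.0245, 0.0376]
eef_rot: [-179.8, 0.0, 86.3]
contact_force: [0.1, 0.7, 0.0]
width: -0.0001
grip_force: 0.0
```

Emit:
step_arm:
  plan:
    - [[0,0,0],[10,-0.6,0],0]
    - [[0,0,0],[10,-0.6,0],0]
    - [[0,0,0],[6,-0.4,0],0]
    - [[0,0,0],[5,-0.3,0],0]
    - [[0,0,0],[5,-0.3,0],0]
    - [[0,0,0],[5,-0.3,0],0]
    - [[0,0,0],[5,-0.3,0],0]
    - [[0,0,0],[5,-0.3,0],0]
    - [[0,0,0],[5,-0.3,0],0]
    - [[0,0,0],[5,-0.3,0],0]

```text
time: 4.48
tool_pos: [0.5246, 0.0379, 0.0397]
eef_rot: [-180.0, -0.0, 86.4]
contact_force: [-0.3, 0.8, 0.4]
width: 0.0002
grip_force: 0.0
```

Emit:
step_arm:
  plan:
    - [[0,0,0],[5,-0.3,0],0]
    - [[0,0,0],[4,-0.3,0],0]
    - [[0,0,0],[3,-0.2,0],0]
    - [[0,0,0],[2,0,0],0]
    - [[0,0,0],[0,0,0],0]
    - [[0,0,0],[0,0,0],0]

```text
time: 4.98
tool_pos: [0.5247, 0.0515, 0.0397]
eef_rot: [-180.0, 0.0, 86.4]
contact_force: [0.3, -0.0, -0.1]
width: 0.0003
grip_force: 0.0
```

```bash
python3 - <<'E'
from h import *
t=cam("top"); s=cam("scene"); k=dict(interpolation=cv2.INTER_CUBIC)
m=np.zeros((600,800,3),np.uint8); m[:331]=cv2.resize(t["im"][215:275,230:375],(800,331),**k)
m[340:590,:400]=cv2.resize(s["im"][185:210,215:255],(400,250),**k)
m[340:590,400:]=cv2.resize(t["im"][228:253,305:345],(400,250),**k)
cv2.imwrite("pics/p1.png",m)
E
```

```text
(no output)
```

View pics/p1.png

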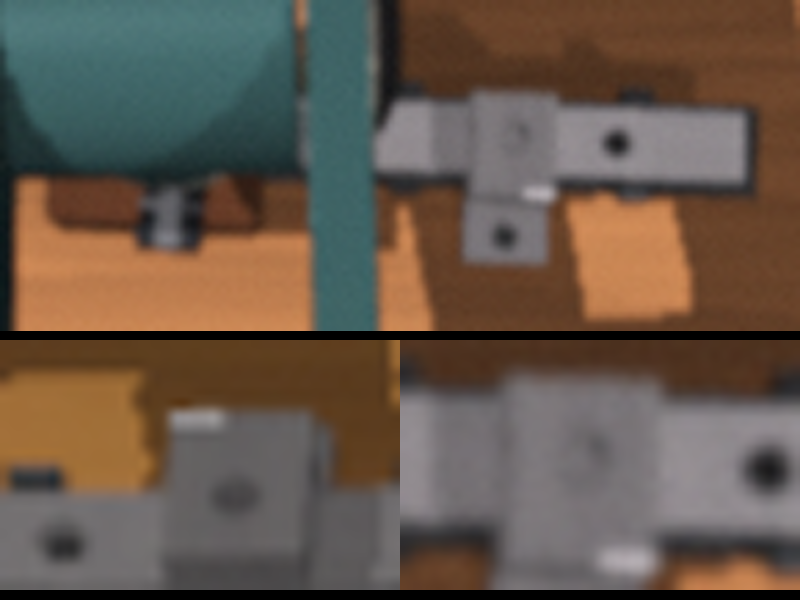

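The picture shows the bar hole still at (615,143) and the block unmoved, with no contact force, although the TCP should be at y=0.05. I'll check the projection and look at the whole scene.

```bash
python3 - <<'E'
from h import *
st=r.get_state(); print(st["tool_pos"],st["contact_force"],st["qpos"])
m=np.zeros((600,800,3),np.uint8)
for i,n in enumerate(("scene","top")):
    c=cam(n); 
    for col,p in(((0,0,255),st["tool_pos"]),((0,255,0),st["tool_pos"]+[0,0,.15])):
        q=proj(c,p)[0]; print(n,q); cv2.drawMarker(c["im"],tuple(int(v) for v in q),col,cv2.MARKER_CROSS,9,1)
    x,y=((200,90),(200,160))[i]; m[:,i*400:i*400+400]=cv2.resize(c["im"][y:y+210,x:x+140],(400,600),interpolation=cv2.INTER_CUBIC)
cv2.imwrite("pics/p2.png",m)
E
```

```text
[0.52473181 0.05136773 0.03971778] [ 1.42129263 -0.08805333  0.34161474] [ 2.81887417e+00 -6.94833965e+00  1.10934541e+02 -1.74386323e-05
  7.60141757e+01  6.41696065e+00]
scene [292.32765862 200.83827203]
scene [292.8225572  161.32316644]
top [264.62945634 238.04241575]
top [261.84145735 231.05154274]
```

View pics/p2.png

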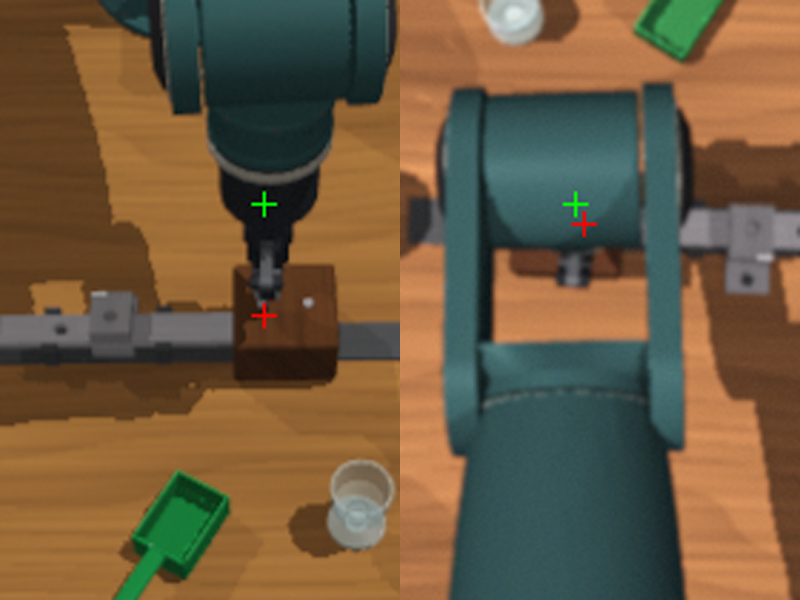

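The scene crop shows the fingers at (265,295), ending about at the block's top face (z about 0.06). The reported tip (red cross) lies lower, inside the block. So either the tip is really higher than reported, or it passes through the block without contact. I'll raise the tool 12 mm and measure how the tip moves in the image.

```bash
python3 - <<'E'
from h import *
c=cam("scene"); np.save("a.npy",c["im"]); 
E
```

Emit:
step_arm:
  plan:
    - [[0,0,0],[0,0,-12],0]
    - [[0,0,0],[0,0,0],0]
    - [[0,0,0],[0,0,0],0]

```text
time: 5.48
tool_pos: [0.5253, 0.0515, 0.0529]
eef_rot: [179.9, -0.0, 86.4]
contact_force: [-0.4, 0.8, -0.2]
width: -0.0002
grip_force: 0.0
```

```bash
python3 - <<'E'
from h import *
a=np.load("a.npy"); c=cam("scene"); b=c["im"]; k=dict(interpolation=cv2.INTER_CUBIC)
m=np.hstack([cv2.resize(x[170:215,270:330],(400,300),**k) for x in(a,b)]); cv2.imwrite("pics/p3.png",m)
for z in(.04,.052,.06,.072): print(z,proj(c,[.525,.0514,z]))
E
```

```text
0.04 [[292.34452875 200.86000758]]
0.052 [[292.38014984 198.04592081]]
0.06 [[292.40426097 196.13967067]]
0.072 [[292.44098643 193.23385053]]
```

View pics/p3.png

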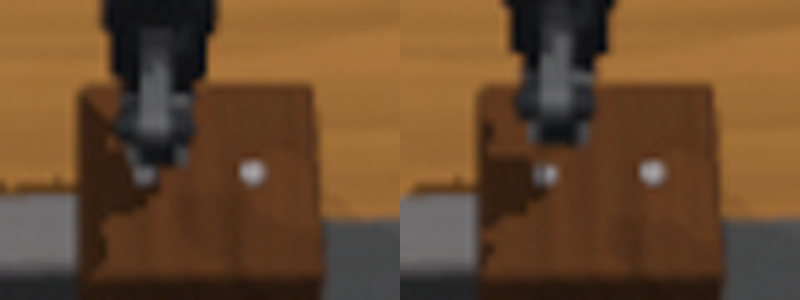

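The fingertip rises by about 3.7 px, so it is a real tip above the block's top, roughly 20 to 25 mm higher than reported. I'll find the true height by touching the bare shelf in front of the track.

Emit:
step_arm:
  plan:
    - [[0,0,0],[-19,-20,0],0]
    - [[0,0,0],[-19,-20,0],0]
    - [[0,0,0],[-19,-20,0],0]
    - [[0,0,0],[-19,-20,0],0]
    - [[0,0,0],[0,0,15],0]
    - [[0,0,0],[0,0,15],0]
    - [[0,0,0],[0,0,10],0]
    - [[0,0,0],[0,0,0],0]

```text
time: 6.2
tool_pos: [0.439, -0.0193, 0.0097]
eef_rot: [-179.8, -0.0, 86.4]
contact_force: [-0.7, -0.2, -0.4]
width: 0.0005
grip_force: 0.0
```

Emit:
step_arm:
  plan:
    - [[0,0,0],[0,0,3],0]
    - [[0,0,0],[0,0,3],0]
    - [[0,0,0],[0,0,3],0]
    - [[0,0,0],[0,0,2],0]
    - [[0,0,0],[0,0,0],0]

```text
time: 6.62
tool_pos: [0.4401, -0.0192, 0.0004]
eef_rot: [-180.0, -0.0, 86.4]
contact_force: [0.6, -0.6, -0.3]
width: 0.0004
grip_force: 0.0
```

```bash
python3 - <<'E'
from h import *
t=cam("top"); s=cam("scene"); st=r.get_state(); print(st["tool_pos"],st["contact_force"])
k=dict(interpolation=cv2.INTER_CUBIC); m=[]
for c in(s,t):
    p=st["tool_pos"]; q=proj(c,p)[0]; x,y=int(q[0])-30,int(q[1])-30; print(x,y,q,proj(c,p+[0,0,.025])[0]); m.append(cv2.resize(c["im"][y:y+60,x:x+60],(400,400),**k))
cv2.imwrite("pics/p4.png",np.hstack(m))
E
```

```text
[ 0.44020489 -0.01931488  0.00082006] [-0.54133876  0.01827033  1.30449786]
235 154 [265.00025459 184.12581641] [264.55751422 178.31602408]
263 245 [293.55013801 275.14498639] [293.69921706 274.83470765]
```

View pics/p4.png

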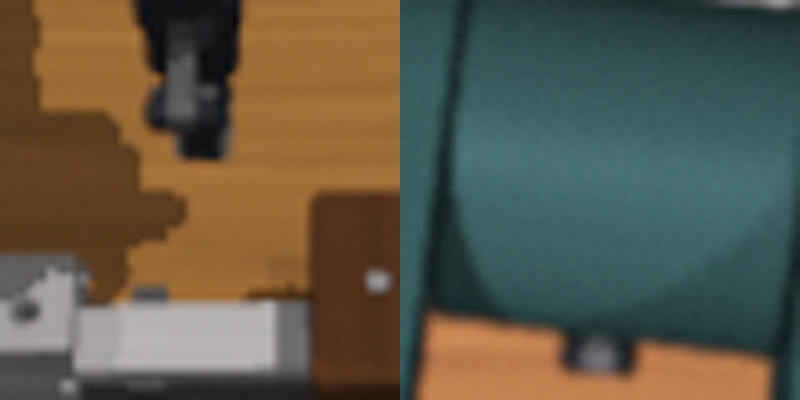

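The scene crop shows the tip at (200,155), about 7 px above the reported point, so it is still clear of the shelf with no force. I'll continue down in small steps.

Emit:
step_arm:
  plan:
    - [[0,0,0],[0,0,3],0]
    - [[0,0,0],[0,0,3],0]
    - [[0,0,0],[0,0,3],0]
    - [[0,0,0],[0,0,3],0]
    - [[0,0,0],[0,0,2],0]
    - [[0,0,0],[0,0,0],0]
    - [[0,0,0],[0,0,0],0]

```text
time: 7.3
tool_pos: [0.4401, -0.0194, -0.0134]
eef_rot: [-180.0, -0.0, 86.4]
contact_force: [0.5, -0.3, -0.2]
width: -0.0001
grip_force: 0.0
```

Emit:
step_arm:
  plan:
    - [[0,0,0],[0,0,1],0]
    - [[0,0,0],[0,0,1],0]
    - [[0,0,0],[0,0,1],0]
    - [[0,0,0],[0,0,0],0]
    - [[0,0,0],[0,0,0],0]

```text
time: 7.72
tool_pos: [0.4401, -0.0193, -0.0163]
eef_rot: [-180.0, -0.0, 86.4]
contact_force: [0.3, 0.1, 0.1]
width: -0.0004
grip_force: 0.0
```

Emit:
step_arm:
  plan:
    - [[0,0,0],[0,0,1],0]
    - [[0,0,0],[0,0,1],0]
    - [[0,0,0],[0,0,1],0]
    - [[0,0,0],[0,0,1],0]
    - [[0,0,0],[0,0,0],0]

```text
time: 8.13
tool_pos: [0.44, -0.0193, -0.0205]
eef_rot: [-180.0, -0.0, 86.4]
contact_force: [-0.3, -0.4, -0.1]
width: 0.0
grip_force: 0.0
```

Emit:
step_arm:
  plan:
    - [[0,0,0],[0,0,1],0]
    - [[0,0,0],[0,0,1],0]
    - [[0,0,0],[0,0,0],0]

```text
time: 8.38
tool_pos: [0.44, -0.0194, -0.0225]
eef_rot: [-180.0, -0.0, 86.4]
contact_force: [-0.3, -0.2, 0.4]
width: -0.0
grip_force: 0.0
```

Emit:
step_arm:
  plan:
    - [[0,0,0],[0,0,1],0]
    - [[0,0,0],[0,0,1],0]
    - [[0,0,0],[0,0,0],0]

```text
time: 8.63
tool_pos: [0.44, -0.0193, -0.0245]
eef_rot: [-180.0, -0.0, 86.4]
contact_force: [0.0, 0.8, -0.0]
width: -0.0
grip_force: 0.0
```

Emit:
step_arm:
  plan:
    - [[0,0,0],[0,0,1],0]
    - [[0,0,0],[0,0,1],0]
    - [[0,0,0],[0,0,0],0]

```text
time: 8.88
tool_pos: [0.44, -0.0193, -0.0265]
eef_rot: [-180.0, -0.0, 86.4]
contact_force: [-0.6, 0.1, -0.8]
width: -0.0001
grip_force: 0.0
```

Emit:
step_arm:
  plan:
    - [[0,0,0],[0,0,1],0]
    - [[0,0,0],[0,0,1],0]
    - [[0,0,0],[0,0,0],0]

```text
time: 9.13
tool_pos: [0.44, -0.0193, -0.0285]
eef_rot: [-180.0, -0.0, 86.4]
contact_force: [0.8, -0.3, 0.8]
width: -0.0003
grip_force: 0.0
```

```bash
python3 - <<'E'
from h import *
s=cam("scene"); st=r.get_state(); print(st["tool_pos"],st["contact_force"],st["qpos"])
k=dict(interpolation=cv2.INTER_CUBIC)
cv2.imwrite("pics/p5.png",cv2.resize(s["im"][154:214,235:295],(480,480),**k))
for z in(-.03,0,.01,.02): print(z,proj(s,[.44,-.0193,z])[0])
E
```

```text
[ 0.44002977 -0.01934965 -0.02842718] [-0.37164432 -0.13479499 -0.54787899] [-5.83595450e+00 -1.47428515e+01  1.24397247e+02 -1.28646666e-03
  7.03597324e+01 -2.24735504e+00]
-0.03 [265.53033221 190.94129283]
0 [265.02057218 184.25222863]
0.01 [264.84568832 181.95663021]
0.02 [264.66823313 179.6268741 ]
```

View pics/p5.png

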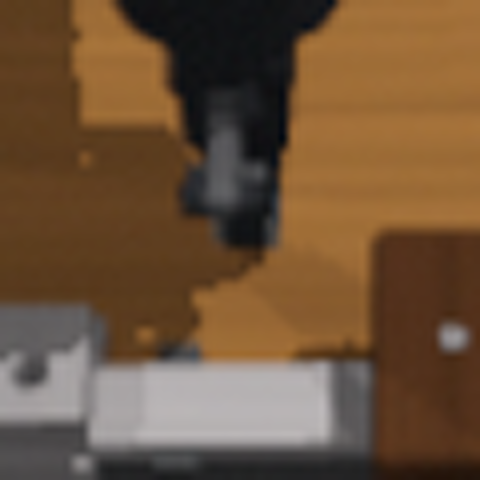

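The tip at (247,245), i.e. row 184.6, nearly meets its shadow, so contact is close.

Emit:
step_arm:
  plan:
    - [[0,0,0],[0,0,1],0]
    - [[0,0,0],[0,0,0],0]

```text
time: 9.35
tool_pos: [0.44, -0.0194, -0.0294]
eef_rot: [-180.0, -0.0, 86.4]
contact_force: [-0.4, 0.0, -0.3]
width: 0.0002
grip_force: 0.0
```

Emit:
step_arm:
  plan:
    - [[0,0,0],[0,0,1],0]
    - [[0,0,0],[0,0,0],0]

```text
time: 9.52
tool_pos: [0.44, -0.0193, -0.0305]
eef_rot: [-180.0, -0.0, 86.4]
contact_force: [-0.1, -0.2, -0.2]
width: 0.0003
grip_force: 0.0
```

Emit:
step_arm:
  plan:
    - [[0,0,0],[0,0,1],0]
    - [[0,0,0],[0,0,0],0]

```text
time: 9.68
tool_pos: [0.4401, -0.0193, -0.0314]
eef_rot: [-180.0, 0.0, 86.4]
contact_force: [0.6, -0.2, -0.7]
width: -0.0001
grip_force: 0.0
```

Emit:
step_arm:
  plan:
    - [[0,0,0],[0,0,1],0]
    - [[0,0,0],[0,0,0],0]

```text
time: 9.85
tool_pos: [0.44, -0.0193, -0.0325]
eef_rot: [-180.0, -0.0, 86.4]
contact_force: [0.7, 0.3, -0.4]
width: 0.0002
grip_force: 0.0
```

Emit:
step_arm:
  plan:
    - [[0,0,0],[0,0,1],0]
    - [[0,0,0],[0,0,0],0]

```text
time: 10.02
tool_pos: [0.44, -0.0193, -0.0335]
eef_rot: [-180.0, -0.0, 86.4]
contact_force: [-0.1, -0.6, 0.7]
width: -0.0001
grip_force: 0.0
```

Emit:
step_arm:
  plan:
    - [[0,0,0],[0,0,1],0]
    - [[0,0,0],[0,0,0],0]

```text
time: 10.18
tool_pos: [0.44, -0.0193, -0.0345]
eef_rot: [-180.0, -0.0, 86.4]
contact_force: [-0.5, -0.4, -0.4]
width: 0.0005
grip_force: 0.0
```

```bash
python3 - <<'E'
from h import *
s=cam("scene"); st=r.get_state(); print(st["tool_pos"],st["contact_force"],st["effort"])
k=dict(interpolation=cv2.INTER_CUBIC); H=s["im"][174:192,255:275]
print(cv2.cvtColor(H,cv2.COLOR_BGR2GRAY))
E
```

```text
[ 0.44007982 -0.01933571 -0.03437141] [ 0.01659914 -0.34137827 -0.11140659] [-1.62918703e-03 -3.51521802e+01 -5.62753880e+01 -9.78332764e-05
 -3.39191977e-02  1.16455965e-05]
[[ 67  67  67  60  42  26  76  86  87  74  40  20  20  18  32  84 111 116
  115 117]
 [ 68  67  67  63  55  42  78  88  87  73  45  24  22  19  38  99 117 119
  119 120]
 [ 68  66  68  60  57  55  81  89  88  76  72  74  77  45  27  89 116 120
  120 120]
 [ 68  67  63  51  47  52  80  88  88  74  66  68  72  43  31  95 114 114
  116 115]
 [ 69  69  57  46  42  50  84  92  93  81  53  41  39  30  45 106 116 116
  117 117]
 [ 72  72  52  46  46  60  88  95  95  82  55  45  39  31  58 112 122 122
  121 122]
 [ 71  71  49  36  38  54  75  80  83  64  45  40  36  32  45 111 123 123
  122 122]
 [ 69  69  50  31  27  38  53  57  58  45  32  29  27  26  41 101 118 120
  119 120]
 [ 68  70  63  50  46  41  45  44  36  28  22  20  21  36  63 105 117 118
  118 118]
 [ 67  67  67  64  62  59  61  50  30  18  17  18  20  48  73 105 112 111
  116 118]
 [ 68  68  67  68  67  69  70  60  33  17  19  19  19  50  73 103 108 108
  112 117]
 [ 68  68  68  68  69  68  69  61  34  21  19  21  17  50  81 103 108 107
  108 111]
 [ 66  67  67  67  66  67  67  64  50  44  44  43  38  81  97 104 105 105
  105 105]
 [ 64  65  64  64  65  65  65  64  55  53  53  53  79  98 103 102 102 103
  102 103]
 [ 64  64  64  64  64  64  64  64  60  61  55  81  98 103 102 102 103 103
  103 103]
 [ 65  64  64  64  64  64  63  63  89  96  90  97 101 102 101 101 101 102
  101 102]
 [ 64  64  64  64  65  89  96  95 105 110 106 101 100  99 100 100  99  99
   99  99]
 [ 66  65  66  66  65 104 113 111 111 111 111 109 104 100 101 101 100 100
  100 100]]
```

Emit:
step_arm:
  plan:
    - [[0,0,0],[0,0,1],0]
    - [[0,0,0],[0,0,1],0]
    - [[0,0,0],[0,0,0],0]

```text
time: 10.48
tool_pos: [0.4403, -0.0194, -0.0356]
eef_rot: [-180.0, -0.0, 86.4]
contact_force: [-6.7, 0.4, 11.4]
width: 0.0002
grip_force: 5.8
```

Emit:
step_arm:
  plan:
    - [[0,0,0],[0,0,1],0]
    - [[0,0,0],[0,0,1],0]
    - [[0,0,0],[0,0,0],0]

```text
time: 10.73
tool_pos: [0.4405, -0.0194, -0.0358]
eef_rot: [-180.0, 0.0, 86.4]
contact_force: [-22.9, 1.4, 43.1]
width: -0.0001
grip_force: 21.3
```

Emit:
step_arm:
  plan:
    - [[0,0,0],[0,0,1],0]
    - [[0,0,0],[0,0,1],0]
    - [[0,0,0],[0,0,0],0]

```text
time: 10.98
tool_pos: [0.4407, -0.0194, -0.0359]
eef_rot: [-180.0, 0.0, 86.4]
contact_force: [-40.5, 3.0, 74.7]
width: -0.0002
grip_force: 36.9
```

Contact with the shelf came at a reported z of -0.0355, so the true tip is about 35.5 mm above the reported TCP. I'll back off and check the horizontal offset by numbers.

Emit:
step_arm:
  plan:
    - [[0,0,0],[0,0,-5],0]
    - [[0,0,0],[0,0,-3],0]
    - [[0,0,0],[0,0,-28],0]
    - [[0,0,0],[0,0,-30],0]
    - [[0,0,0],[0,0,0],0]

```text
time: 11.4
tool_pos: [0.4425, -0.0196, 0.0308]
eef_rot: [179.6, 0.0, 86.4]
contact_force: [1.0, -0.6, 1.9]
width: -0.0003
grip_force: 0.0
```

```bash
python3 - <<'E'
from h import *
np.set_printoptions(precision=4,suppress=True)
s=cam("scene"); st=r.get_state(); print(st["tool_pos"],st["contact_force"],st["eef_rot"])
p=st["tool_pos"]; q=proj(s,p+[.0,0,.0355])[0]; print(q, proj(s,p+[.012,0,.0355])[0])
print("contact front edge",ray(s,[[265.3,186],[265.3,187]],.001))
x,y=int(q[0]),int(q[1]); print(x-12,y-10); print(cv2.cvtColor(s["im"],cv2.COLOR_BGR2GRAY)[y-10:y+12,x-12:x+13])
E
```

```text
[ 0.4417 -0.0195  0.0283] [-1.1702  0.5268 -0.0726] [179.7359   0.0106  86.4121]
[263.77  169.511] [263.7287 173.1582]
contact front edge [[ 0.4467 -0.0185  0.001 ]
 [ 0.4501 -0.0184  0.001 ]]
251 159
[[123 124 123 123 125 109  82  63  77  88  89  91  72  69  71  62  34  36
  100 120 123 123 122 122 122]
 [121 122 121 121 115  86  55  47  81  89  91  90  69  62  67  58  32  24
   87 115 121 121 119 119 120]
 [115 116 115 116  96  59  43  50  83  92  93  93  67  48  43  37  24  44
   98 115 117 117 117 118 118]
 [116 116 116 116  85  52  46  55  85  94  95  94  68  48  45  40  29  61
  108 117 116 117 118 117 117]
 [118 118 118 118  89  48  37  46  70  78  78  78  53  39  38  37  31  54
  107 117 117 118 117 118 118]
 [117 117 117 118  98  53  26  29  46  52  53  53  37  26  27  26  26  50
  107 118 119 118 118 119 119]
 [116 116 116 117 112  68  24  19  29  33  35  35  23  20  15  22  26  65
  110 119 119 119 119 119 119]
 [115 115 115 115 116 101  93  79  67  61  38  21  21  16  18  20  35  67
  109 117 117 117 117 117 117]
 [115 116 115 115 114 113 113 108 103  83  42  18  20  19  
[... 711 characters left out ...]
16 116 116 117 116 116 116 117 116 116
  116 116 117 117 117 117 117]
 [117 116 117 117 117 117 117 117 118 118 118 118 118 120 120 119 119 119
  119 119 119 119 120 119 120]
 [118 118 118 118 118 117 118 118 119 119 119 119 120 120 120 119 120 120
  120 120 121 120 119 120 120]
 [120 120 120 118 118 117 118 118 118 117 116 117 116 116 117 116 115 115
  115 115 115 115 116 115 115]
 [121 122 122 120 121 121 121 120 120 120 118 119 119 119 119 117 116 116
  116 116 116 116 117 117 116]
 [117 124 123 124 124 123 124 124 124 124 123 123 123 123 123 123 122 122
  122 122 123 123 122 122 120]
 [112 123 123 124 123 123 122 123 123 123 122 123 123 123 123 123 123 123
  122 122 123 123 122 121 122]]
```

Emit:
step_arm:
  plan:
    - [[0,0,0],[0,21,0],0]
    - [[0,0,0],[0,21,0],0]
    - [[0,0,0],[0,21,0],0]
    - [[0,0,0],[0,20,0],0]
    - [[0,0,0],[0,0,8],0]
    - [[0,0,0],[0,0,9],0]
    - [[0,0,0],[0,0,9],0]
    - [[0,0,0],[0,0,0],0]
    - [[0,0,0],[0,0,0],0]

```text
time: 12.2
tool_pos: [0.5218, -0.0244, -0.0013]
eef_rot: [-179.9, -0.0, 86.4]
contact_force: [-0.3, 0.2, 0.5]
width: -0.0001
grip_force: 0.0
```

Emit:
step_arm:
  plan:
    - [[0,0,0],[8,-0.5,0],0]
    - [[0,0,0],[8,-0.5,0],0]
    - [[0,0,0],[8,-0.5,0],0]
    - [[0,0,0],[5,-0.3,0],0]
    - [[0,0,0],[5,-0.3,0],0]
    - [[0,0,0],[5,-0.3,0],0]
    - [[0,0,0],[0,0,0],0]

```text
time: 12.78
tool_pos: [0.5231, 0.0154, -0.0002]
eef_rot: [180.0, -0.0, 86.5]
contact_force: [0.2, 0.1, 0.2]
width: 0.0001
grip_force: 0.0
```

Emit:
step_arm:
  plan:
    - [[0,0,0],[4,-0.3,0],0]
    - [[0,0,0],[4,-0.3,0],0]
    - [[0,0,0],[4,-0.3,0],0]
    - [[0,0,0],[4,-0.3,0],0]

```text
time: 13.12
tool_pos: [0.523, 0.0308, -0.0002]
eef_rot: [180.0, 0.0, 86.4]
contact_force: [3.1, -2.9, 0.3]
width: 0.0001
grip_force: 1.4
```

```bash
cat > barh.py <<'E'
from m import *
def look():
    st=r.get_state(); print(st["time"],st["tool_pos"].round(4),st["contact_force"].round(1))
    for n in("top","scene"):
        c=cam(n); g=cv2.cvtColor(c["im"],cv2.COLOR_BGR2GRAY); P=[]
        # bar profile along the bar centreline at z=.027 and 5 mm off it
        ys=np.arange(-.21,-.095,.001)
        for off in(0,.009):
            q=proj(c,np.c_[.5245+off+0*ys,ys,.027+0*ys]).astype(np.float32)
            P.append(cv2.remap(g,q[None,:,0].copy(),q[None,:,1].copy(),cv2.INTER_LINEAR)[0].astype(int))
        print(n,"hole profile",list(zip((ys*1000).round().astype(int)[::3],P[0][::3],P[1][::3])))
look()
E
python3 barh.py
```

```text
13.1167 [ 5.23e-01  3.08e-02 -2.00e-04] [ 3.1 -2.9  0.3]
top hole profile [(np.int64(-210), np.int64(75), np.int64(75)), (np.int64(-207), np.int64(75), np.int64(74)), (np.int64(-204), np.int64(76), np.int64(75)), (np.int64(-201), np.int64(77), np.int64(74)), (np.int64(-198), np.int64(75), np.int64(75)), (np.int64(-195), np.int64(73), np.int64(72)), (np.int64(-192), np.int64(60), np.int64(60)), (np.int64(-189), np.int64(48), np.int64(47)), (np.int64(-186), np.int64(43), np.int64(43)), (np.int64(-183), np.int64(43), np.int64(44)), (np.int64(-180), np.int64(42), np.int64(45)), (np.int64(-177), np.int64(46), np.int64(44)), (np.int64(-174), np.int64(44), np.int64(43)), (np.int64(-171), np.int64(42), np.int64(42)), (np.int64(-168), np.int64(58), np.int64(65)), (np.int64(-165), np.int64(107), np.int64(111)), (np.int64(-162), np.int64(139), np.int64(136)), (np.int64(-159), np.int64(141), np.int64(139)), (np.int64(-156), np.int64(140), np.int64(139)), (np.int64(-153), np.int64(140), np.int64(139)), (np.int64(-150), np.int64(140), np.int64(139)), (np.int64(-147), np.int64(139), np.int64(137)),
[... 1956 characters left out ...]
64(-138), np.int64(114), np.int64(111)), (np.int64(-135), np.int64(114), np.int64(111)), (np.int64(-132), np.int64(113), np.int64(111)), (np.int64(-129), np.int64(114), np.int64(111)), (np.int64(-126), np.int64(113), np.int64(112)), (np.int64(-123), np.int64(114), np.int64(113)), (np.int64(-120), np.int64(114), np.int64(114)), (np.int64(-117), np.int64(111), np.int64(113)), (np.int64(-114), np.int64(94), np.int64(114)), (np.int64(-111), np.int64(61), np.int64(112)), (np.int64(-108), np.int64(56), np.int64(111)), (np.int64(-105), np.int64(70), np.int64(108)), (np.int64(-102), np.int64(96), np.int64(85)), (np.int64(-99), np.int64(99), np.int64(74)), (np.int64(-96), np.int64(98), np.int64(75))]
```

Emit:
step_arm:
  plan:
    - [[0,0,0],[5,-0.3,0],0]
    - [[0,0,0],[5,-0.3,0],0]
    - [[0,0,0],[5,-0.3,0],0]
    - [[0,0,0],[4,-0.3,0],0]
    - [[0,0,0],[3,-0.2,0],0]
    - [[0,0,0],[2,-0.1,0],0]
    - [[0,0,0],[0.5,0,0],0]
    - [[0,0,0],[0,0,0],0]

```text
time: 13.88
tool_pos: [0.5227, 0.0554, -0.0003]
eef_rot: [-180.0, -0.0, 86.4]
contact_force: [-0.2, -0.2, -0.5]
width: -0.0002
grip_force: 0.0
```

```bash
cat > look2.py <<'E'
from m import *
st=r.get_state(); print(st["time"],st["tool_pos"].round(4),st["contact_force"].round(1))
for n in("top","scene"):
    c=cam(n); g=cv2.cvtColor(c["im"],cv2.COLOR_BGR2GRAY); ys=np.arange(-.2,-.11,.0005)
    v=[]
    for off in(-.008,-.004,0,.004,.008):
        q=proj(c,np.c_[.5245+off+0*ys,ys,.027+0*ys]).astype(np.float32); p=cv2.remap(g,q[None,:,0].copy(),q[None,:,1].copy(),cv2.INTER_LINEAR)[0].astype(float)
        hi=np.median(p[ys>-.13]); i=np.where(p<(hi+44)/2)[0]; i=i[ys[i]<-.118]; v.append(ys[i.max()])
    print(n,"end",np.round(v,4),np.mean(v).round(4))
    x,y=proj(c,[.5245,-.085,.045])[0].round().astype(int); print(x-6,y-6); print(g[y-6:y+7,x-6:x+7])
E
python3 look2.py
```

```text
13.8833 [ 5.227e-01  5.540e-02 -3.000e-04] [-0.2 -0.2 -0.5]
top end [-0.142 -0.142 -0.142 -0.142 -0.142] -0.142
317 233
[[119 121 120 122 117 116 116 115 117 116 112 115 117]
 [121 122 123 119 121 119 116 117 121 119 119 120 122]
 [121 123 119 123 118 117 114 118 117 119 117 119 122]
 [120 125 123 121 116 108 110 112 116 118 116 119 120]
 [120 121 122 119 107  96  93  98 109 115 117 119 121]
 [118 121 120 107  84  71  69  78  96 112 117 118 121]
 [121 123 120 101  70  48  49  65  91 109 117 120 121]
 [121 123 120 102  69  48  50  69  93 113 117 119 122]
 [121 122 121 113  91  69  69  82 103 114 119 119 120]
 [120 125 123 118 110  98  97 102 113 117 119 120 121]
 [120 122 124 121 117 113 112 116 116 120 120 119 123]
 [121 122 124 121 120 119 117 116 120 117 119 120 124]
 [123 124 122 122 119 119 119 116 118 117 119 120 121]]
scene end [-0.14   -0.1395 -0.14   -0.14   -0.1395] -0.1398
232 195
[[106  99  98  99  99  98  96  97  99 100 101 100 100]
 [105  99  99  99  98  98  97  98  99 100 101 100  99]
 [104  99  99  99  99  98  97  98  99 100 100 100  99]
 [103 100  99  98  96  94  90  91  97  99 100 100 100]
 [103 100  99  99  89  80  77  78  87  97 101 100  99]
 [101 100  98  96  79  71  73  72  77  95 101 100  99]
 [101  99  98  97  83  72  72  73  83  96 101 101 100]
 [101  99  98  98  94  86  85  88  94  99 101 101  99]
 [100  99  98  98  99  96  95  96  99  99 101 101  99]
 [ 99  99  97  98  97  97  97  97  99 100 100 100  99]
 [100  99  98  99  98  97  98  97  99 100 100 100  99]
 [ 89  88  88  89  88  87  87  88  86  86  87  87  86]
 [ 77  77  75  76  76  76  76  76  74  74  75  75  75]]
```

Emit:
step_arm:
  plan:
    - [[0,0,0],[1,0,0],0]
    - [[0,0,0],[1,0,0],0]
    - [[0,0,0],[0,0,0],0]
    - [[0,0,0],[0,0,0],0]

```text
time: 14.32
tool_pos: [0.5228, 0.0571, -0.0003]
eef_rot: [-180.0, 0.0, 86.4]
contact_force: [-1.4, -1.1, 0.5]
width: 0.0
grip_force: 0.8
```

```bash
python3 look2.py
```

```text
14.3167 [ 5.228e-01  5.710e-02 -3.000e-04] [-1.4 -1.1  0.5]
top end [-0.14 -0.14 -0.14 -0.14 -0.14] -0.14
317 233
[[123 123 121 119 119 116 115 116 117 117 113 114 116]
 [119 122 124 121 120 117 116 118 119 118 116 119 122]
 [120 123 122 120 119 117 118 117 118 119 117 119 123]
 [119 123 123 120 116 110 109 111 117 120 116 118 120]
 [120 121 123 118 107  96  93  99 109 116 116 118 122]
 [120 122 121 107  86  69  68  80  96 111 117 118 122]
 [120 122 120 101  70  49  48  66  90 109 118 119 121]
 [122 123 118 102  71  47  48  72  95 113 118 120 120]
 [121 123 121 114  91  71  71  87 103 115 118 121 121]
 [119 122 121 119 109  98  95 105 114 117 120 119 123]
 [120 123 125 122 117 115 114 115 117 120 117 119 121]
 [119 123 121 121 118 118 117 117 117 118 119 119 120]
 [120 123 123 121 117 118 117 118 121 118 119 120 120]]
scene end [-0.138  -0.138  -0.1375 -0.1375 -0.138 ] -0.1378
232 195
[[106 100  99  98  99  97  96  98  99 100 101 100  99]
 [105 100  99  99  99  98  97  97  99 100 100 100 100]
 [104  99  99  99  99  97  98  97  99 100 101 100 100]
 [103  99  98  98  97  94  90  92  98 100 100 100  99]
 [102 100  98  99  89  81  78  79  87  97 100 101  99]
 [102  99  97  96  79  71  73  72  78  95 101 100  99]
 [100  99  98  97  82  72  72  73  83  96 101 100  99]
 [100 100  98  99  94  86  84  87  94  99 101 100  99]
 [100  99  98  99  99  96  95  96 100 100 100 100  99]
 [100  99  98  98  98  98  97  97  99 100 100 100  99]
 [100  99  98  99  97  97  97  97  99 100 100  99  99]
 [ 90  88  88  88  88  87  87  88  86  87  87  87  86]
 [ 76  76  77  76  76  76  75  75  75  74  75  75  75]]
```

Bar end now implies the hole is at y about -0.085, matching the bracket. I'll retreat, rise, open and travel to the pot stand.

Emit:
step_arm:
  plan:
    - [[0,0,0],[-15,1,0],0]
    - [[0,0,0],[0,0,-40],0]
    - [[0,0,0],[0,0,-40],0]
    - [[0,0,0],[-40,-2.7,0],60]
    - [[0,0,0],[-40,-2.7,0],60]
    - [[0,0,0],[-40,-2.7,0],60]
    - [[0,0,0],[-40,-2.7,0],60]
    - [[0,0,0],[-40,-2.7,0],60]
    - [[0,0,0],[-40,-2.7,0],60]
    - [[0,0,0],[-40,-2.7,0],60]

```text
time: 15.25
tool_pos: [0.4862, -0.2381, 0.08]
eef_rot: [179.9, 0.0, 86.4]
contact_force: [0.2, 0.7, 0.3]
width: 0.0597
grip_force: 0.0
```

Emit:
step_arm:
  plan:
    - [[0,0,0],[-40,-2.7,0],60]
    - [[0,0,0],[-40,-2.7,0],60]
    - [[0,0,0],[-40,-2.7,0],60]
    - [[0,0,0],[-8,0,0],60]
    - [[0,0,0],[0,0,0],60]
    - [[0,0,0],[0,0,0],60]

```text
time: 15.75
tool_pos: [0.4705, -0.3633, 0.0794]
eef_rot: [-180.0, -0.0, 86.4]
contact_force: [0.6, 0.3, 0.5]
width: 0.0602
grip_force: 0.0
```

```bash
python3 - <<'E'
from m import *
np.set_printoptions(precision=4,suppress=True)
st=r.get_state(); p=st["tool_pos"]; print(p,st["eef_rot"],st["width"],st["qpos"]); k=dict(interpolation=cv2.INTER_CUBIC); m=[]
for n in("top","scene"):
    c=cam(n); q=proj(c,p+[0,0,.0355])[0].astype(int); x,y=q-[32,25]; print(n,x,y,"tip",proj(c,p+[0,0,.0355])[0],"tabtop",proj(c,[.4705,-.3635,.078])[0])
    m.append(cv2.resize(c["im"][y:y+60,x:x+50],(400,480),**k))
cv2.imwrite("pics/p6.png",np.hstack(m))
E
```

```text
[ 0.4705 -0.3633  0.0794] [-179.9883   -0.0429   86.3515] 0.06023631779555471 [-40.1491  -0.1473 100.6041   0.028   79.5782 -36.5056]
top 417 238 tip [449.7404 263.3168] tabtop [445.0182 264.1341]
scene 89 143 tip [121.651  168.3069] tabtop [126.3811 177.7805]
```

View pics/p6.png

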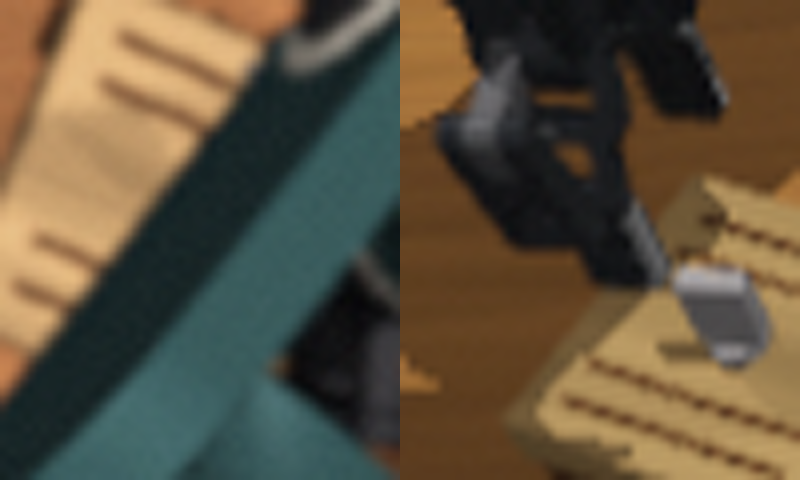

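Scene crop: open fingertips at (630,280) and (700,110), their midpoint within 1 px of the predicted TCP. The screw tab top is at (715,275). The fingers straddle it correctly. Now I descend and grip.

Emit:
step_arm:
  plan:
    - [[0,0,0],[1,0,20],60]
    - [[0,0,0],[0,0,20],60]
    - [[0,0,0],[0,0,15],60]
    - [[0,0,0],[0,0,6],60]
    - [[0,0,0],[0,0,0],60]
    - [[0,0,0],[0,0,0],30]
    - [[0,0,0],[0,0,0],15]
    - [[0,0,0],[0,0,0],0]
    - [[0,0,0],[0,0,0],0]
    - [[0,0,0],[0,0,0],0]
  newtons: 40

```text
time: 16.68
tool_pos: [0.4707, -0.3627, 0.0195]
eef_rot: [180.0, 0.0, 86.4]
contact_force: [-1.7, 1.1, 4.7]
width: 0.0084
grip_force: 41.7
```

Emit:
step_arm:
  plan:
    - [[0,0,0],[0,0,-10],0]
    - [[0,0,0],[0,0,-15],0]
    - [[0,0,0],[0,0,-20],0]
    - [[0,0,0],[0,0,-20],0]
    - [[0,0,0],[0,0,0],0]
    - [[0,0,0],[20,2.6,0],0]
    - [[0,0,0],[35,4.6,0],0]
    - [[0,0,0],[35,4.6,0],0]
    - [[0,0,0],[35,4.6,0],0]
    - [[0,0,0],[35,4.6,0],0]
  newtons: 60

```text
time: 17.52
tool_pos: [0.5015, -0.2026, 0.0839]
eef_rot: [180.0, -0.0, 86.4]
contact_force: [0.5, -0.7, -0.1]
width: 0.0075
grip_force: 60.8
```

Emit:
step_arm:
  plan:
    - [[0,0,0],[35,4.6,0],0]
    - [[0,0,0],[35,4.6,0],0]
    - [[0,0,0],[30,3.9,0],0]
    - [[0,0,0],[20,2.3,0],0]
    - [[0,0,0],[0,0,0],0]
    - [[0,0,0],[0,0,0],0]

```text
time: 18.02
tool_pos: [0.5245, -0.0844, 0.0838]
eef_rot: [180.0, 0.0, 86.5]
contact_force: [-1.0, 0.0, -0.9]
width: 0.0081
grip_force: 60.8
```

```bash
python3 - <<'E'
from m import *
np.set_printoptions(precision=4,suppress=True,linewidth=200)
st=r.get_state(); p=st["tool_pos"]; print(p,st["eef_rot"],st["width"],st["grip_force"])
c=cam("scene"); g=cv2.cvtColor(c["im"],cv2.COLOR_BGR2GRAY)
for n,z in(("tip",.071),("collar",.109),("tabtop",.143)): print(n,proj(c,[p[0],p[1],z])[0])
print("hole",proj(c,[.5245,-.0842,.045])[0]); x,y=proj(c,[p[0],p[1],.09])[0].astype(int); print(x-12,y-16); print(g[y-16:y+16,x-12:x+13])
E
python3 look2.py
```

```text
[ 0.5245 -0.0844  0.0838] [179.9926   0.0028  86.5217] 0.00807400390230667 60.79158425331116
tip [236.713  194.4672]
collar [235.0625 184.9377]
tabtop [233.4959 175.8843]
hole [237.8795 200.6385]
223 173
[[ 95  74  77  88  93  92  91  68  69  73  74  61  35  19  19  26  62 106 114 115 115 115 115 116 117]
 [ 77  54  57  83  92  92  92  67  66  70  69  59  35  18  22  28  53 105 116 116 116 116 116 117 117]
 [ 54  47  57  87  95  95  95  67  50  46  41  36  29  24  23  24  43 105 118 119 119 119 119 118 118]
 [ 46  47  67  90  96  95  91  65  46  45  40  33  26  24  23  42  36 102 122 124 124 125 123 123 122]
 [ 41  40  64  80  86  86  82  58  43  43  37  32  28  25  37  68  50  99 123 126 126 126 124 124 124]
 [ 31  34  46  62  67  69  68  47  34  35  32  26  26  25  39  77  59  89 119 124 124 125 125 124 125]
 [ 23  23  31  43  48  48  48  35  25  25  25  25  27  25  31  73  57  88 119 126 127 127 127 127 126]
 [ 87  56  28  27  29  31  32  26  19  17  17  23  26  27  46  70  69  95 120 126 126 126 126 126 126]
 [117 106  86  78  66  57  65  50  26  17  19  18  21  22  47  69  78 10
[... 3317 characters left out ...]
34 126 142 159 164 166 167 168 168 167]
 [161 167 166 161 158 162 164 164 166 168 168 168 167]
 [163 167 166 166 166 164 163 164 166 167 168 168 167]
 [164 167 165 165 164 158 146 144 157 166 168 168 166]
 [143 159 164 165 154 131 106  99 122 158 169 168 167]
 [111 126 156 163 134  97  78  73  86 153 169 168 166]
 [101 136 159 164 136 101  79  73 110 157 169 168 166]
 [137 161 165 165 158 136 125 137 153 164 168 168 166]
 [162 166 164 165 165 159 157 162 167 167 168 168 166]
 [167 166 165 165 165 164 164 164 167 168 168 168 167]
 [167 165 165 165 165 164 165 165 167 167 168 168 166]
 [136 134 133 134 133 133 133 133 130 129 129 129 127]
 [ 86  85  86  86  86  85  85  85  78  74  75  75  76]]
```

Emit:
step_arm:
  plan:
    - [[0,0,0],[1,0,10],0]
    - [[0,0,0],[0,0,10],0]
    - [[0,0,0],[0,0,3],0]
    - [[0,0,0],[0,0,2],0]
    - [[0,0,0],[0,0,2],0]
    - [[0,0,0],[0,0,2],0]
    - [[0,0,0],[0,0,0],0]

```text
time: 18.75
tool_pos: [0.5244, -0.0842, 0.0544]
eef_rot: [-180.0, -0.0, 86.4]
contact_force: [-0.3, 0.3, -2.3]
width: 0.008
grip_force: 60.9
```

Emit:
step_arm:
  plan:
    - [[0,0,0],[0,0,2],0]
    - [[0,0,0],[0,0,2],0]
    - [[0,0,0],[0,0,0],0]

```text
time: 19.0
tool_pos: [0.5244, -0.0841, 0.0504]
eef_rot: [-180.0, -0.0, 86.4]
contact_force: [-0.6, 1.6, -1.4]
width: 0.0077
grip_force: 61.0
```

The screw has entered the upper plate with almost no force. I'll continue down through the bar.

Emit:
step_arm:
  plan:
    - [[0,0,0],[0,0,2],0]
    - [[0,0,0],[0,0,2],0]
    - [[0,0,0],[0,0,2],0]
    - [[0,0,0],[0,0,2],0]
    - [[0,0,0],[0,0,0],0]

```text
time: 19.42
tool_pos: [0.5243, -0.0842, 0.0422]
eef_rot: [-180.0, -0.0, 86.4]
contact_force: [-1.5, 2.1, -2.3]
width: 0.0077
grip_force: 60.9
```

Emit:
step_arm:
  plan:
    - [[0,0,0],[0,0,2],0]
    - [[0,0,0],[0,0,1.5],0]
    - [[0,0,0],[0,0,1.5],0]
    - [[0,0,0],[0,0,0],0]

```text
time: 19.75
tool_pos: [0.5244, -0.0842, 0.0374]
eef_rot: [-180.0, -0.0, 86.4]
contact_force: [-2.6, 3.4, -1.2]
width: 0.0077
grip_force: 61.2
```

Emit:
step_arm:
  plan:
    - [[0,0,0],[0.3,-0.3,1.5],0]
    - [[0,0,0],[0,0,2],0]
    - [[0,0,0],[0,0,2],0]
    - [[0,0,0],[0,0,2],0]
    - [[0,0,0],[0,0,0],0]

```text
time: 20.17
tool_pos: [0.5241, -0.0839, 0.0297]
eef_rot: [-180.0, -0.0, 86.4]
contact_force: [-0.3, 2.5, -2.0]
width: 0.0077
grip_force: 60.8
```

Emit:
step_arm:
  plan:
    - [[0,0,0],[0,0,2],0]
    - [[0,0,0],[0,0,2],0]
    - [[0,0,0],[0,0,2],0]
    - [[0,0,0],[0,0,0],0]

```text
time: 20.5
tool_pos: [0.5241, -0.0839, 0.0237]
eef_rot: [-180.0, -0.0, 86.4]
contact_force: [-0.6, 1.4, -1.8]
width: 0.0076
grip_force: 60.9
```

Emit:
step_arm:
  plan:
    - [[0,0,0],[0,0,1.5],0]
    - [[0,0,0],[0,0,1.5],0]
    - [[0,0,0],[0,0,0],0]

```text
time: 20.75
tool_pos: [0.5241, -0.0839, 0.0209]
eef_rot: [-180.0, -0.0, 86.4]
contact_force: [-1.4, 3.8, 0.2]
width: 0.0079
grip_force: 61.1
```

Emit:
step_arm:
  plan:
    - [[0,0,0],[0,0,0.7],0]
    - [[0,0,0],[0,0,0],0]

```text
time: 20.92
tool_pos: [0.5242, -0.0839, 0.0206]
eef_rot: [-180.0, -0.0, 86.4]
contact_force: [-3.4, 4.1, 2.1]
width: 0.0079
grip_force: 61.4
```

Emit:
step_arm:
  plan:
    - [[0,0,0],[0,0,0.7],0]
    - [[0,0,0],[0,0,0],0]

```text
time: 21.08
tool_pos: [0.5243, -0.0839, 0.0205]
eef_rot: [180.0, 0.0, 86.4]
contact_force: [-5.8, 4.4, 9.7]
width: 0.0077
grip_force: 62.6
```

The reported z of 0.0205 matches the grasp height plus 1 mm, so the collar is home. I'll release and lift straight up.

Emit:
step_arm:
  plan:
    - [[0,0,0],[0,0,-0.7],12]
    - [[0,0,0],[0,0,0],20]
    - [[0,0,0],[0,0,0],40]
    - [[0,0,0],[0,0,0],50]
    - [[0,0,0],[0,0,0],50]
    - [[0,0,0],[0,0,-15],50]
    - [[0,0,0],[0,0,-35],50]
    - [[0,0,0],[0,0,-40],50]
    - [[0,0,0],[0,0,-40],50]
    - [[0,0,0],[0,0,0],50]

```text
time: 21.92
tool_pos: [0.5268, -0.0845, 0.1589]
eef_rot: [179.4, 0.1, 86.4]
contact_force: [0.8, -0.3, 1.7]
width: 0.0501
grip_force: 0.0
```

Emit:
step_arm:
  plan:
    - [[0,0,0],[-40,0,0],50]
    - [[0,0,0],[-40,0,0],50]
    - [[0,0,0],[-40,0,0],50]
    - [[0,0,0],[-40,0,0],50]
    - [[0,0,0],[-40,0,0],50]
    - [[0,0,0],[-40,0,0],50]
    - [[0,0,0],[0,0,0],50]
    - [[0,0,0],[0,0,0],50]

```text
time: 22.58
tool_pos: [0.5086, -0.3252, 0.1498]
eef_rot: [-180.0, -0.0, 86.2]
contact_force: [1.0, 0.1, -0.5]
width: 0.05
grip_force: 0.0
```

```bash
python3 - <<'E'
from m import *
np.set_printoptions(precision=4,suppress=True,linewidth=200)
st=r.get_state(); print(st["time"],st["tool_pos"],st["contact_force"])
for n in("scene","top"):
    c=cam(n); g=cv2.cvtColor(c["im"],cv2.COLOR_BGR2GRAY)
    for z in(.045,.05,.079): print(n,z,proj(c,[.5245,-.084,z])[0])
    x,y=proj(c,[.5245,-.084,.06])[0].astype(int); print(x-10,y-10); print(g[y-10:y+11,x-10:x+11])
E
```

```text
22.5833 [ 0.5086 -0.3252  0.1498] [ 1.048   0.1444 -0.5391]
scene 0.045 [237.9597 200.6369]
scene 0.05 [237.7575 199.4665]
scene 0.079 [236.5527 192.4902]
227 187
[[117 117 116 118 117 117 117 117 117 117 116 117 116 116 117 116 116 116 116 115 115]
 [115 115 115 115 116 116 115 115 115 115 115 115 115 115 115 115 115 115 115 115 115]
 [117 116 116 117 118 116 117 117 116 116 116 116 116 117 117 115 116 116 116 115 115]
 [117 118 117 117 117 118 118 117 114 114 114 114 113 114 114 114 113 113 114 114 113]
 [119 119 119 119 119 118 143 145 141 141 140 139 139 138 126 123 125 125 126 119 118]
 [120 120 120 120 126 133 159 163 161 162 163 162 163 162 151 152 156 155 155 132 117]
 [121 121 120 120 129 134 147 150 151 152 154 155 156 157 151 153 164 165 166 137 128]
 [121 121 121 121 130 127 114 108 107 109 112 113 114 117 117 136 161 166 166 142 141]
 [121 121 121 121 130 128  95  75  74  75  76  76  77  77  88 128 160 167 166 145 146]
 [121 121 121 122 136 141 102  75  74  75  75  76  77  76  85 120 159 168 160 135 144]
 [121 121 120 121 140 157 114  74  74  74  76  75  76  75  82 111 1
[... 2115 characters left out ...]
33]
 [231 232 225 208 209 215 214 206 196 193 186 182 176 166 157 176 198 203 185 153 132]
 [231 230 226 208 208 216 220 216 211 208 205 196 193 188 187 201 213 215 195 155 136]
 [230 230 224 207 209 215 220 217 217 215 209 198 198 200 204 210 218 215 194 155 138]
 [228 229 221 208 211 218 220 219 217 214 213 208 206 211 212 214 217 214 193 155 134]
 [205 203 199 199 211 217 219 220 218 215 215 212 213 214 216 216 217 213 190 148 129]
 [145 146 160 185 209 219 220 218 216 216 211 211 212 213 214 215 218 211 179 130 113]
 [ 92 100 131 179 208 217 217 215 217 215 213 211 214 212 215 215 216 208 165 105  77]
 [ 87  94 126 179 209 214 214 212 213 213 213 213 211 213 213 213 215 204 156  89  52]]
```

The scene image puts the tab's top at (236.8, 192.3), against (236.6, 192.5) predicted for a seated screw, so it is seated and upright.

```bash
python3 -c "
from h import *
print(r.hand_in())"
```

```text
the job is handed in; nothing more can be done
None
```

The end block is pushed into line and the thumbscrew is through bracket, bar and bracket with its collar down on the bracket. The screw is released, the arm is clear, and the job is handed in. The hand-in gave no verdict. My last check was the scene camera, where the tab's top sat within about 0.3 px of its predicted seated position. The reported TCP height read about 35 mm too low, so I corrected for it after touching the shelf (about 75 N at the wrist). I kept clear of the canister, mug, egg cup and scoop, but did not re-measure them.

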